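# Thread a beech nut blank with a hand tap, beside the gated joint rack

### The job

First swing the brass gate shut across the rack, so that it is out of the way. Then thread the beech nut blank: from where the tap stands, turn its square handle half a turn clockwise (seen from above) and a quarter turn back, do that once more, and finish with a last half turn clockwise until the tap's collar sits right down on the blank. Leave the gate shut, let go of everything, and do not shift or topple the standing clarinet joint, the tin, the file or the key.

Things in the scene. Friction and masses are not known exactly. Their poses are not given: they have to be found in the camera images.
- gate (a joint): Swing of the brass gate, rad: 0 shut (along the front of the rack, at its stop), growing to 1.6 as its free end swings out from the rack, clockwise from above. It starts open by 0.75 to 1.25, turns easily (0.03 N m of friction) and stays where left. Its free end is then some 55 to 130 mm from the tap's axis and taller than the tap, in the way of a hand turning it.
- gate_hinge (a point): On the gate's vertical hinge axis, 165 mm above the bench. Axes turn with the gate: -y runs from hinge to free end, -x is the outer side, to push on to shut it. Gate 158 mm long; top rail a strip 6 mm thick, 150 to 180 mm above the bench, 14 to 158 mm from the axis; below it 6 mm upright bars and a low rail at 36 to 48 mm. The hinge post is 12 mm thick, 205 mm tall.
- gate_rail (a point): Point in the middle of the gate's top rail, 110 mm from the hinge axis; axes as gate_hinge. A good place to push.
- rack: Corner rack, fixed: mahogany base 130 x 250 x 20 mm, origin the centre of its underside, +x away from the gate. Five blackwood joints (26 mm thick, tops 170 to 220 mm above the bench) stand in a row 32 mm to +x of the origin. The gate's hinge axis is at (-50, +100) mm in this frame; the shut gate runs along -y from there.
- tap (a joint): Turn of the tap, rad: 0 at the start, growing clockwise from above (forward, deeper), stop at 6.283 (a full turn), the collar then on the blank. It sinks 4 mm per turn forward and rises as much turned back; turning takes 0.06 N m plus a little drag, and it stays where left. A job well done reads about 3.14, 1.57, 4.71, 3.14, 6.28 at the turning points.
- tap_grip (a point): Centre of the tap's square beech handle, on the tap's vertical axis, 104 mm above the bench at the start. Handle 28 x 28 mm, 40 mm tall; x and y are square to its flats and turn with it. 25 mm below this point a thin brass pin sticks out 30 mm along +x. The 26 mm collar starts 4 mm above the blank. Grip any two opposite flats from above; each quarter turn brings the other pair round.
- stand: Tapping stand, fixed: round iron foot 84 mm across and 12 mm high, its origin the centre of the underside and on the tap's axis; a 40 mm pillar carries the round beech nut blank, 48 mm across, top at 70 mm.
- mandrel: Bystander, loose: blackwood clarinet joint (34 mm over its rings) upright on a round iron foot 76 mm across, 200 mm tall in all, about 0.9 kg; origin the centre of its underside. It stands about 120 mm from the tap's axis, off a corner of the handle at the start; a wide gripper body must not point at it while turning the tap.
- tin: Bystander, loose: green enamel tin, 72 mm across and 58 mm tall; origin the centre of the underside.
- file: Bystander, loose: steel tone-hole file with round beech handle, 220 mm long and 22 mm thick, lying along its x axis; origin at bench level, near its middle.
- key: Bystander, loose: nickel speaker key, about 83 mm long and 9 mm high, lying along its x axis; origin at bench level, at its middle.
There are look-alikes about, which are no part of the job. Leave any blue or green look-alike of the stand alone.

How it is judged:
On the way, in this order (a step that is already met when the one before it is completed fails the run):
1. the gate is shut (within 0.12 rad) before the tap is turned (value of joint gate below 0.12 rad and value of joint tap below 0.4 rad), for 0.2 s.
2. the tap is half a turn forward (2.75 to 3.75 rad) (value of joint tap between 2.75 and 3.75 rad and value of joint gate below 0.15 rad), for 0.1 s.
3. the tap is brought back a quarter turn (to 1.1 to 2.05 rad) (value of joint tap between 1.1 and 2.05 rad and value of joint gate below 0.15 rad), for 0.1 s.
4. the tap is forward half a turn again (4.3 to 5.3 rad) (value of joint tap between 4.3 and 5.3 rad and value of joint gate below 0.15 rad), for 0.1 s.
5. the tap is brought back a quarter turn again (to 2.6 to 3.6 rad) (value of joint tap between 2.6 and 3.6 rad and value of joint gate below 0.15 rad), for 0.1 s.
At the end, for the whole second after the job is handed in: The tap reads over 6.08 rad (collar down on the blank within 0.2 rad of the stop) and is at rest, the gate is shut within 0.15 rad, the upright joint still stands upright (within 0.1 rad), and the upright joint, tin, file and key lie within 20 mm of where they were (value of joint tap above 6.08 rad and value of joint gate below 0.15 rad and velocity of joint tap between -0.1 and 0.1 rad/s and angle between mandrel's own z axis and vertical below 0.1 rad and distance of each of mandrel, tin, file, key from where it was at the start of the episode below 0.02 m); the robot touches nothing.
It fails at once if the upright joint, tin, file or key is moved by more than 20 mm (distance of any of mandrel, tin, file, key from where it was at the start of the episode above 0.02 m).
It fails at once if the upright joint is tipped by more than 0.2 rad (angle between mandrel's own z axis and vertical above 0.2 rad).
It fails at once if the tap is unscrewed by more than 0.6 rad from its start (value of joint tap below -0.6 rad).
It also fails if it takes over 72 s, if anything falls off the work surface, if the arm or the gripper's body presses on something with over 40 N, if the wrist force passes 120 N, or if a joint passes its speed limit or range.

### The arm

A 6-joint arm with a two-finger parallel gripper is mounted at the origin on the work surface. World frame = base frame: x ahead of the robot, y to its left, z up, the work surface at z = 0. Lengths are in m, angles in rad, forces in N, time in s.
With the tool pointing down it reaches from about 0.325 to 0.775 m from the base axis. Payload 5.5 kg.
Tool frame: the origin (TCP) lies on the centre line of the jaws, within the pads' length; the fingertips stand 25 mm ahead of it and the grasp point (between the pads) lies 6 mm ahead of it; x points along the fingers, z is the direction in which the jaws open and shut, and the axes are right-handed (so a half turn about x gives the same grasp; the last joint's range is limited). The gripper opens to 85 mm and grips with 20 to 120 N. Pads are 22 mm wide; open, the fingers measure 114 mm over their backs; the gripper's body (76 mm by 85 mm) begins 54 mm behind the grasp point. The pads swing forward as they close: fully open they stand 13 mm farther back than shut.
Start: joints at [1.207, 0.091, 1.231, -0, 1.82, -0.057], TCP at [0.181, 0.572, 0.256] pointing down, gripper open.
Joint ranges: [-2.87, 2.87], [-0.86, 2.18], [0.17, 2.46], [-1.51, 4.65], [0.06, 2.69], [-2.65, 2.65]. Speed limits (rad/s): [2.57, 2.57, 3.01, 3.14, 3.14, 3.14].

### API

Orientations are given as a rotation vector (axis times angle).
In Python, from bench import manip gives the robot as it stands.
- The arm moves only by the tool apply_moves, never from a script. Its argument "deltas" is a list that holds one entry, the list of rows, each a list of 7 numbers: the shift along the tool's x, y, z normalised to -1 to 1, where 1 is 0.6 m, then the turn, a rotation vector about the tool's x, y, z normalised to -1 to 1, where 1 is 120 degrees, then the closure, from 0 (fully open) to 1 (shut). A call has 1 to 10 rows; each row is the pose to reach, as a shift and turn from the pose measured when the call began, along the tool's axes at that moment; what a row does not reach only later rows make up. A row lasts 1/8 s, in which the tool goes at most 62.5 mm and 10.7 degrees, less where a joint would pass 70% of its speed; a pose out of reach is approached as far as the arm can. A call with a number of a shift or a turn outside -1 to 1 is refused whole. A call with a gripper value outside its range is refused whole. The fingers move at their own pace and stop on an object; "newtons" is the grip in N (left out, the last holds). Time passes only in rows, so rows that repeat a pose let the fingers close. It gives the time, the measured TCP pose, the force and the opening at its end, in the units of the state.
- manip.read_state(): the state, without advancing time (a new reading comes with each control period).
- manip.camera(name): name is "side" or "top"; returns (picture, depth): 400x640x3 uint8, red, green, blue; 400x640 float32, m along the optical axis (not along the pixel's ray), 0 where there is no reading.
- manip.get_calibration(name): a dict with "intrinsics" (3x3 intrinsics, pixels), "xyz" and "attitude" of the camera in the world. Camera axes: x right, y down, z forward; pixel columns grow to the right and rows downward; lengths in m; the calibration is good to about 2 mm. A picture is of the moment at which its call begins. get_calibration takes no time and is no camera call.
- manip.sign_off(): hands the job in, once; it reports no verdict.
Trained networks look in the newest picture that a camera, given by its name, has taken for a name from the list of things; names that differ only in an ending like _2 or _b are one class to them, and where a whole thing is asked for, a point or a joint stands for the part that bears it (a point fixed in the world has none). Each returns a list of dicts, best first, with "confidence" (0 to 1); they miss things now and then, are a little off and sometimes report something else, mostly with a low value. They report only what shows in the picture. A call takes as long as a camera call. They do not tell look-alikes from the thing itself.
- manip.find_in(camera, target): "rect" ([left, top, width, height] in pixels, round what is visible of it).
The state is a dict: "time_s": time; "joint_pos": joint angles; "joint_vel": joint speeds; "tau": joint torques, N m; "tool_pos": TCP position; "tcp_rot": TCP orientation; "contact_force": force on the tool from outside, world axes, zero at the start; "torque": the same for the moment, N m; "gripper_width": finger opening in m.
Only numpy, scipy, OpenCV 4.12 (cv2) and the standard library are available. Lean on these libraries where they do the work, as an engineer would, in place of code of your own. Each camera call takes 0.05 s, during which the arm holds its last target. There are 200 camera calls.

## Working session

There is one attempt and no reset: what is moved stays moved. The work goes in short steps, Python scripts to look and compute and a tool call to move; the robot and the scene stay as the last step left them, time stands still between calls to the robot, and variables do not carry over. Pictures are saved under pics/ and viewed, about 8 in all and at most 12, crops included, and the job is handed in when it is done.

Besides the shell and the picture viewer there is one more tool, called after ">>>" in YAML: its name, and indented under it one key for each argument. apply_moves: Moves the arm, as the interface text tells. Its arguments: {"type":"object","properties":{"deltas":{"type":"array","items":{"type":"array","items":{"type":"array","items":{"type":"number","minimum":-1,"maximum":1}}}},"newtons":{"type":"number"}},"required":["deltas"]}

```bash
mkdir -p pics; ls; cat > h.py <<'E'
import numpy as np,cv2
from bench import manip
from scipy.spatial.transform import Rotation as R
def cal(n):
    c=manip.get_calibration(n);K=np.array(c["intrinsics"]);a=np.array(c["attitude"],float)
    Rm=a if a.shape==(3,3) else R.from_rotvec(a).as_matrix()
    return K,np.array(c["xyz"]),Rm
def cloud(n):
    im,d=manip.camera(n);K,t,Rm=cal(n)
    v,u=np.mgrid[:400,:640];p=np.stack([(u-K[0,2])/K[0,0]*d,(v-K[1,2])/K[1,1]*d,d],-1)
    P=p@Rm.T+t;P[d==0]=np.nan
    return im,d,P
def save(im,f,s=1.25): cv2.imwrite("pics/"+f,cv2.resize(im[:,:,::-1],None,fx=s,fy=s))
E
python3 - <<'E'
from h import *
s=manip.read_state();print({k:np.round(v,3) for k,v in s.items()})
for n in("side","top"):
    print(n,manip.get_calibration(n))
    im,d,P=cloud(n);save(im,n+"0.png");np.savez(n+"0.npz",im=im,P=P)
    for t in("gate","rack","tap","stand","mandrel","tin","file","key"):
        for r in manip.find_in(n,t)[:3]:print(t,np.round(r["rect"]),round(r["confidence"],2))
E
```

```text
pics
{'time_s': np.float64(0.0), 'joint_pos': array([ 1.207,  0.092,  1.232,  0.   ,  1.82 , -0.057]), 'joint_vel': array([ 0.   , -0.002,  0.001, -0.001,  0.002, -0.   ]), 'tau': array([ 2.0000e-03, -4.5872e+01, -4.1803e+01, -0.0000e+00,  1.1000e-02,
       -0.0000e+00]), 'tool_pos': array([0.181, 0.572, 0.255]), 'tcp_rot': array([-0.981,  1.341,  0.98 ]), 'contact_force': array([0.274, 0.912, 0.221]), 'torque': array([0.003, 0.038, 0.012]), 'gripper_width': np.float64(0.086)}
side {'intrinsics': array([[519.14646645,   0.        , 328.54344568],
       [  0.        , 519.14646645, 200.77701808],
       [  0.        ,   0.        ,   1.        ]]), 'xyz': array([0.48217482, 0.86548672, 1.04698548]), 'attitude': array([-0.08794972,  2.91147721, -1.17498016])}
gate [246. 201.  64.  75.] 0.86
rack [208. 164.  98. 124.] 0.71
tap [400. 164.  13.  16.] 0.7
tap [308. 164.  14.  25.] 0.64
tap [323. 206.  12.  20.] 0.63
stand [310. 204.  34.  51.] 0.96
stand [304. 166.  28.  48.] 0.82
stand [290. 268.  39.  54.] 0.7
mandrel [270. 312.   9.  28.] 0.64
mandrel [344. 158.  28.  68.] 0.57
tin [354. 262.  31.  38.] 0.64
file [245. 172.  68.   7.] 0.85
file [323. 203.  12.  23.] 0.36
key [268. 308.   9.  32.] 0.52
top {'intrinsics': array([[460.72126612,   0.        , 320.9537319 ],
       [  0.        , 460.72126612, 200.36003841],
       [  0.        ,   0.        ,   1.        ]]), 'xyz': array([ 0.44941541, -0.01649388,  1.27481816]), 'attitude': array([-2.21347167,  2.15653217, -0.06817873])}
gate [266. 139.  37.  48.] 0.68
rack [255.  93.  95.  97.] 0.61
tap [310. 206.  13.   7.] 0.69
tap [231. 187.  15.  10.] 0.58
tap [375. 282.  12.  16.] 0.53
stand [230. 181.  31.  30.] 0.97
stand [299. 196.  30.  30.] 0.89
stand [350. 182.  34.  28.] 0.86
mandrel [335. 227.  28.  27.] 0.76
tin [253. 233.  23.  29.] 0.62
tin [311. 204.  11.  11.] 0.55
file [397. 116.   8.  77.] 0.8
key [212. 164.  24.  12.] 0.57
```

```bash
python3 - <<'E'
from h import *
for n,(x0,y0,x1,y1) in(("side",(190,140,430,350)),("top",(190,70,430,320))):
    im=np.load(n+"0.npz")["im"];cv2.imwrite(f"pics/{n}c.png",cv2.resize(im[y0:y1,x0:x1,::-1],None,fx=2.4*4/3 if n=="side" else 2.4,fy=2.4 if n!="side" else 3.2*0+2.4*4/3*0+3.2*0+2.4*4/3*0+3.2*0+2.8))if 0 else save(im[y0:y1,x0:x1],n+"c.png",2.4)
E
```

```text
(no output)
```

View pics/sidec.png

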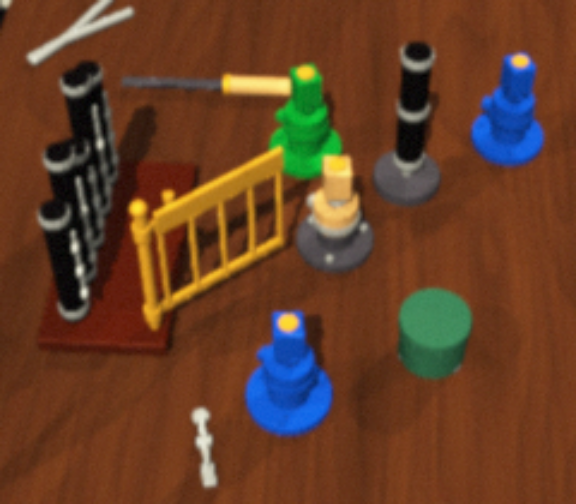

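View pics/topc.png

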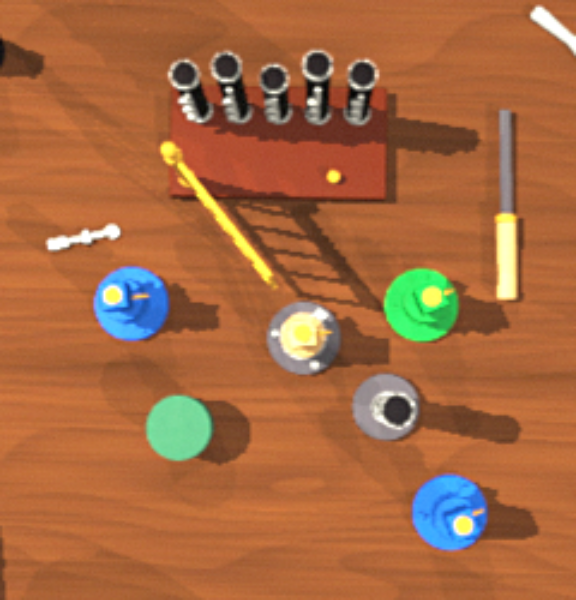

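The crops show the beech stand with the real tap at side px (331,208) and top px (316,209). The gate is open, hinge at top px (261,133) and free end at (304,189). The mandrel is at (352,240), lower right of the tap, and the blue and green look-alikes stand around it. Next I measure these from both depth clouds.

```bash
python3 - <<'E'
from h import *
def pts(n,rect,zl):
    f=np.load(n+"0.npz");x,y,w,h=rect;P=f["P"][y:y+h,x:x+w].reshape(-1,3);C=f["im"][y:y+h,x:x+w].reshape(-1,3).astype(int)
    m=(P[:,2]>zl[0])&(P[:,2]<zl[1]);return P[m],C[m]
for n,r in(("top",(302,195,26,26)),("side",(318,196,24,45))):
    P,C=pts(n,r,(.117,.135));print(n,"handle top",len(P),P.mean(0).round(4),P.min(0).round(4),P.max(0).round(4))
    print(cv2.minAreaRect(P[:,:2].astype(np.float32)*1000))
    P,C=pts(n,r,(.09,.135));print(n,"handle",len(P),P.mean(0).round(4)); print(cv2.minAreaRect(P[:,:2].astype(np.float32)*1000))
for n,r in(("top",(250,120,70,75)),("side",(240,195,75,82))):
    P,C=pts(n,r,(.14,.19));m=(C[:,0]-C[:,2]>70);P=P[m];m=P[:,2]<.19;P=P[m]
    q=P[:,:2];l=cv2.fitLine(q.astype(np.float32),cv2.DIST_HUBER,0,.001,.001).ravel();s=(q-l[2:])@l[:2]
    a,b=np.percentile(s,[1,99]);print(n,"rail",len(P),l.round(4),"ends",(l[2:]+a*l[:2]).round(4),(l[2:]+b*l[:2]).round(4),"z",np.percentile(P[:,2],[1,99]).round(3))
    P,C=pts(n,r,(.19,.215));print("post top",len(P),np.median(P,0).round(4))
for n,r in(("top",(255,93,100,65)),("side",(200,164,110,130))):
    P,C=pts(n,r,(.012,.028));m=(C[:,0]-C[:,1]>25)&(C[:,0]<140)&(C[:,2]<60);print(n,"rack",m.sum(),P[m].min(0).round(3),P[m].max(0).round(3),cv2.minAreaRect(P[m][:,:2].astype(np.float32)*1000))
for n,r in(("top",(335,225,32,32)),("side",(344,155,30,70))):
    P,C=pts(n,r,(.18,.215));print(n,"mandrel top",len(P),np.median(P,0).round(4),P.min(0).round(3),P.max(0).round(3))
for n,r in(("top",(250,230,32,35)),("side",(350,258,40,45))):
    P,C=pts(n,r,(.05,.065));print(n,"tin top",len(P),P.mean(0).round(4))
for n,r in(("top",(230,120,90,90)),):
  pass
E
```

```text
top handle top 126 [0.5056 0.0036 0.1249] [ 0.4916 -0.0112  0.1186] [0.5197 0.0169 0.1335]
((505.8673095703125, 2.9002084732055664), (27.933671951293945, 27.603269577026367), 1.6178423166275024)
top handle 130 [0.5052 0.0034 0.1243]
((505.8673095703125, 2.9002084732055664), (27.933671951293945, 27.603269577026367), 1.6178423166275024)
side handle top 115 [0.5046 0.0063 0.1246] [ 0.4897 -0.0125  0.1172] [0.5201 0.0194 0.1309]
((504.7418518066406, 3.9807300567626953), (28.105144500732422, 29.560626983642578), 7.82801628112793)
side handle 207 [0.5048 0.0097 0.1156]
((504.6907043457031, 4.420328140258789), (28.123516082763672, 30.445568084716797), 7.82801628112793)
top rail 197 [0.7624 0.6471 0.6223 0.0907] ends [0.5592 0.0371] [0.6779 0.1379] z [0.154 0.185]
post top 37 [0.6786 0.1374 0.2031]
side rail 717 [0.759  0.6511 0.6232 0.0933] ends [0.5589 0.0381] [0.6823 0.144 ] z [0.141 0.186]
post top 49 [0.6775 0.1412 0.2019]
top rack 959 [ 0.664 -0.086  0.012] [0.796 0.159 0.028] ((730.235595703125, 37.34058380126953), (130.3662872314453, 245.23703002929688), 0.642955482006073)
side rack 2271 [ 0.663 -0.232  0.012] [0.794 0.166 0.028] ((730.510498046875, -33.30799865722656), (130.93435668945312, 397.9188537597656), 0.5130611062049866)
top mandrel top 167 [ 0.4291 -0.0917  0.1998] [ 0.415 -0.107  0.19 ] [ 0.445 -0.076  0.206]
side mandrel top 165 [ 0.4291 -0.0851  0.1986] [ 0.412 -0.107  0.18 ] [ 0.445 -0.073  0.205]
top tin top 582 [0.4017 0.1371 0.0584]
side tin top 651 [0.4013 0.1397 0.0584]
```

```bash
cat >> h.py <<'E'
def tool():
    s=manip.read_state();return np.array(s["tool_pos"]),R.from_rotvec(s["tcp_rot"]),s
def to(p,ang=0):
    "row for going to world p turned by ang rad about tool x"
    t,r,s=tool();d=r.as_matrix().T@(np.array(p)-t)
    return np.r_[d/.6,ang/np.deg2rad(120),0,0].round(4)
def rep():
    t,r,s=tool();print("t",round(float(s["time_s"]),2),"p",t.round(4),"q",np.round(s["joint_pos"],3),"F",np.round(s["contact_force"],1),"M",np.round(s["torque"],2),"w",round(float(s["gripper_width"]),4));print(r.as_matrix().round(3))
E
python3 - <<'E'
from h import *
rep()
H=np.array([.678,.139])
th=.865;o=np.array([-np.cos(th),np.sin(th)]);g=np.array([-np.sin(th),-np.cos(th)])
p=H+.11*g+.055*o;print(p,to([*p,.26],0), 'yaw need',1.207-np.arctan2(p[1],p[0]))
E
```

```text
t 0.9 p [0.1812 0.572  0.2563] q [ 1.207  0.091  1.231  0.     1.82  -0.057] F [0.1 0.1 0.3] M [ 0.03  0.01 -0.03] w 0.0853
[[ 0.    -0.953  0.302]
 [ 0.     0.302  0.953]
 [-1.     0.     0.   ]]
[0.55860431 0.10950983] [-0.0062 -0.8324 -0.5449  0.      0.      0.    ] yaw need 1.0134132283369377
```

>>> apply_moves:
  deltas:
    - [[0,-0.0832,-0.0545,-0.02,0,0,1],[0,-0.1665,-0.109,-0.04,0,0,1],[0,-0.25,-0.1635,-0.06,0,0,1],[0,-0.333,-0.218,-0.08,0,0,1],[0,-0.416,-0.2725,-0.1,0,0,1],[0,-0.5,-0.327,-0.12,0,0,1],[0,-0.583,-0.381,-0.1466,0,0,1],[0,-0.666,-0.436,-0.1466,0,0,1],[0,-0.749,-0.49,-0.1466,0,0,1],[0,-0.8324,-0.5449,-0.1466,0,0,1]]

```text
time_s: 2.15
tool_pos: [0.5596, 0.1078, 0.2565]
tcp_rot: [-1.209, 1.208, 1.209]
contact_force: [1.5, 0.8, 0.8]
gripper_width: -0.0001
```

```bash
python3 - <<'E'
from h import *
rep()
print(to([.5585,.1095,.178]))
H=np.array([.678,.139])
for th in (.865,.7,.5,.3,.15,.0,-.03):
    o=np.array([-np.cos(th),np.sin(th)]);g=np.array([-np.sin(th),-np.cos(th)])
    p=H+.11*g+(.003+.014)*o;print(th,p.round(4),to([*p,.178]))
E
```

```text
t 2.15 p [0.5596 0.1078 0.2565] q [ 0.13   0.009  1.315  0.     1.817 -1.44 ] F [1.5 0.8 0.8] M [0.03 0.02 0.04] w -0.0001
[[ 0.001 -1.    -0.   ]
 [ 0.    -0.     1.   ]
 [-1.    -0.001  0.   ]]
[0.1309 0.0019 0.0028 0.     0.     0.    ]
0.865 [0.5833 0.0806] [ 0.1309 -0.0393 -0.0454  0.      0.      0.    ]
0.7 [0.5941 0.0658] [ 0.1309 -0.0574 -0.07    0.      0.      0.    ]
0.5 [0.6103 0.0506] [ 0.1309 -0.0845 -0.0953  0.      0.      0.    ]
0.3 [0.6293 0.0389] [ 0.1309 -0.116  -0.1148  0.      0.      0.    ]
0.15 [0.6448 0.0328] [ 0.1309 -0.1418 -0.1251  0.      0.      0.    ]
0.0 [0.661 0.029] [ 0.131  -0.1689 -0.1314  0.      0.      0.    ]
-0.03 [0.6643 0.0285] [ 0.131  -0.1744 -0.1321  0.      0.      0.    ]
```

>>> apply_moves:
  deltas:
    - [[0.07,0,0,0,0,0,1],[0.131,0,0,0,0,0,1],[0.131,-0.03,-0.03,0,0,0,1],[0.131,-0.0484,-0.058,0,0,0,1],[0.131,-0.0644,-0.077,0,0,0,1],[0.131,-0.0845,-0.0953,0,0,0,1],[0.131,-0.101,-0.106,0,0,0,1],[0.131,-0.116,-0.1148,0,0,0,1],[0.131,-0.129,-0.12,0,0,0,1],[0.131,-0.1418,-0.1251,0,0,0,1]]

```text
time_s: 3.4
tool_pos: [0.6452, 0.0329, 0.1779]
tcp_rot: [-1.21, 1.208, 1.209]
contact_force: [0.5, 1.2, -0.2]
gripper_width: -0.0
```

```bash
python3 - <<'E'
from h import *
rep();print(to([.661,.029,.178]),to([.666,.029,.178]))
im,d,P=cloud("top");save(im[70:320,190:430],"t1.png",2.4)
m=(im[...,0].astype(int)-im[...,2]>70)&(P[...,2]>.145)&(P[...,2]<.19)&(P[...,0]>.6)&(abs(P[...,1]-.07)<.09)
q=P[m][:,:2].astype(np.float32);print(len(q),cv2.fitLine(q,cv2.DIST_HUBER,0,.001,.001).ravel())
E
```

```text
t 3.4 p [0.6452 0.0329 0.1779] q [-0.002  0.213  1.235  0.     1.693 -1.573] F [ 0.5  1.2 -0.2] M [0.16 0.05 0.01] w -0.0
[[ 0.    -1.    -0.001]
 [ 0.    -0.001  1.   ]
 [-1.    -0.     0.   ]]
[-0.0002 -0.0263 -0.0065  0.      0.      0.    ] [-0.0002 -0.0347 -0.0065  0.      0.      0.    ]
4 [0.69836426 0.7157425  0.6739684  0.14371884]
```

>>> apply_moves:
  deltas:
    - [[0,-0.01,-0.003,0,0,0,1],[0,-0.018,-0.005,0,0,0,1],[0,-0.0265,-0.0065,0,0,0,1],[0,-0.03,-0.0065,0,0,0,1],[0,-0.0335,-0.0065,0,0,0,1],[0,-0.0335,-0.0065,0,0,0,1]]

```text
time_s: 4.2
tool_pos: [0.6657, 0.0284, 0.1776]
tcp_rot: [-1.21, 1.209, 1.209]
contact_force: [-1.7, -0.3, 0.0]
gripper_width: -0.0001
```

```bash
python3 - <<'E'
from h import *
rep()
im,d,P=cloud("side");save(im[140:350,190:430],"s1.png",2.4)
m=(im[...,0].astype(int)-im[...,2]>70)&(P[...,2]>.145)&(P[...,2]<.19)&(P[...,0]>.6)&(abs(P[...,1]-.07)<.09)
q=P[m][:,:2].astype(np.float32);print(len(q),cv2.fitLine(q,cv2.DIST_HUBER,0,.001,.001).ravel())
E
```

```text
t 4.2 p [0.6657 0.0284 0.1776] q [-0.008  0.269  1.171 -0.     1.702 -1.579] F [-1.7 -0.3  0. ] M [-0.08  0.26 -0.03] w -0.0001
[[ 0. -1. -0.]
 [-0. -0.  1.]
 [-1. -0. -0.]]
218 [0.00472957 0.9999888  0.6769684  0.09861953]
```

View pics/s1.png

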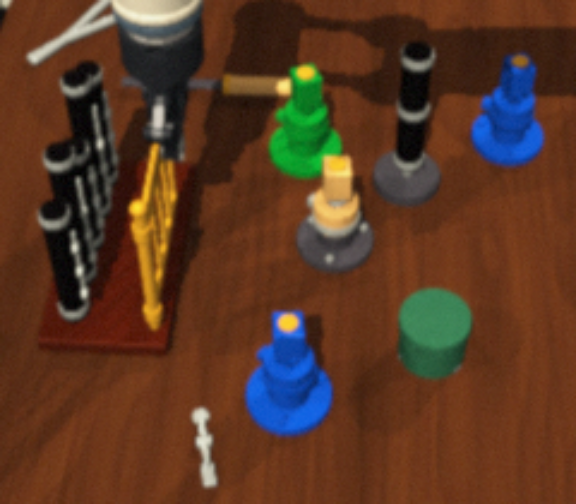

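Gate line is within 0.01 rad of the rack's front, so it is shut. Next I back off and hover over the tap.

>>> apply_moves:
  deltas:
    - [[0,0.05,0,0,0,0,1],[0,0.1,0,0,0,0,1],[-0.037,0.16,-0.02,0,0,0,0.5],[-0.037,0.23,-0.0415,0,0,0,0],[-0.037,0.268,-0.0415,0,0,0,0],[-0.037,0.268,-0.0415,0,0,0,0],[-0.037,0.268,-0.0415,0,0,0,0],[-0.037,0.268,-0.0415,0,0,0,0]]

```text
time_s: 5.25
tool_pos: [0.5056, 0.0036, 0.1995]
tcp_rot: [-1.21, 1.209, 1.209]
contact_force: [-0.7, 0.5, 0.7]
gripper_width: 0.0851
```

```bash
python3 - <<'E'
from h import *
rep();print(to([.505,.0035,.115]))
im,d,P=cloud("side");save(im[140:350,190:430],"s2.png",2.4)
m=(im[...,0].astype(int)-im[...,2]>70)&(P[...,2]>.145)&(P[...,2]<.185)&(P[...,0]>.6)&(abs(P[...,1]-.07)<.09)
q=P[m][:,:2].astype(np.float32);print(len(q),cv2.fitLine(q,cv2.DIST_HUBER,0,.001,.001).ravel())
E
```

```text
t 5.25 p [0.5056 0.0036 0.1995] q [-0.06  -0.168  1.584 -0.     1.726 -1.631] F [-0.7  0.5  0.7] M [0.01 0.08 0.02] w 0.0851
[[ 0. -1. -0.]
 [-0. -0.  1.]
 [-1. -0. -0.]]
[ 0.1408  0.001  -0.0002  0.      0.      0.    ]
304 [ 0.01378536 -0.999905    0.6768739   0.06203952]
```

View pics/s2.png

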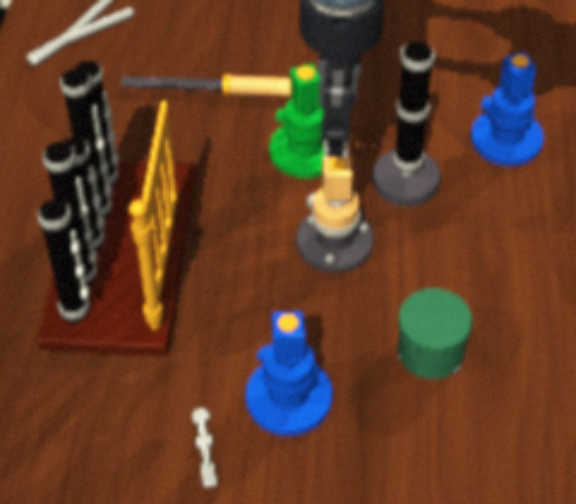

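>>> apply_moves:
  deltas:
    - [[0.05,0,0,0,0,0,0],[0.1,0,0,0,0,0,0],[0.141,0.001,0,0,0,0,0],[0.141,0.001,0,0,0,0,0],[0.141,0.001,0,0,0,0,0.6],[0.141,0.001,0,0,0,0,1],[0.141,0.001,0,0,0,0,1],[0.141,0.001,0,0,0,0,1],[0.141,0.001,0,0,0,0,1],[0.141,0.001,0,0,0,0,1]]
  newtons: 40

```text
time_s: 6.55
tool_pos: [0.5052, 0.0026, 0.1162]
tcp_rot: [-1.211, 1.21, 1.207]
contact_force: [-2.7, -4.0, 4.9]
gripper_width: 0.0294
```

```bash
python3 -c "
from h import *
rep()"
```

```text
t 6.55 p [0.5052 0.0026 0.1162] q [-0.061 -0.149  1.715 -0.002  1.575 -1.631] F [-2.7 -4.   4.9] M [-0.77  0.39  0.05] w 0.0294
[[ 0.002 -1.     0.   ]
 [-0.002  0.     1.   ]
 [-1.    -0.002 -0.002]]
```

>>> apply_moves:
  deltas:
    - [[0,0,0,0.08,0,0,1],[0,0,0,0.16,0,0,1],[0.0005,0,0,0.24,0,0,1],[0.0006,0,0,0.325,0,0,1],[0.0008,0,0,0.41,0,0,1],[0.001,0,0,0.495,0,0,1],[0.0012,0,0,0.58,0,0,1],[0.0014,0,0,0.665,0,0,1],[0.0017,0,0,0.75,0,0,1],[0.0017,0,0,0.75,0,0,1]]

```text
time_s: 7.8
tool_pos: [0.5048, 0.0025, 0.1153]
tcp_rot: [-0.002, 1.57, -0.001]
contact_force: [-3.6, -3.4, 2.9]
gripper_width: 0.0286
```

```bash
python3 -c "
from h import *
rep()
im,d,P=cloud('side');save(im[160:300,280:420],'s3.png',4)"
```

```text
t 7.8 p [0.5048 0.0025 0.1153] q [-0.061 -0.149  1.716 -0.002  1.574 -0.062] F [-3.6 -3.4  2.9] M [-0.3   0.65 -0.04] w 0.0286
[[ 0.001 -0.001  1.   ]
 [-0.002  1.     0.001]
 [-1.    -0.002  0.001]]
```

View pics/s3.png

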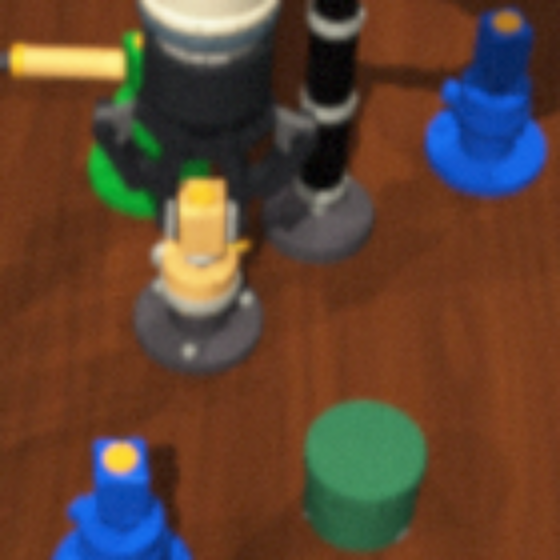

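The pin now points to -x, a clean quarter turn with light forces. Next: another quarter turn forward to half a turn, then 90° back.

>>> apply_moves:
  deltas:
    - [[0,0,0,0.08,0,0,1],[0,0,0,0.16,0,0,1],[0.0005,0,0,0.24,0,0,1],[0.0006,0,0,0.325,0,0,1],[0.0008,0,0,0.41,0,0,1],[0.001,0,0,0.495,0,0,1],[0.0012,0,0,0.58,0,0,1],[0.0014,0,0,0.665,0,0,1],[0.0017,0,0,0.75,0,0,1],[0.0017,0,0,0.75,0,0,1]]

```text
time_s: 9.1
tool_pos: [0.5047, 0.0026, 0.1143]
tcp_rot: [1.203, 1.211, -1.205]
contact_force: [-3.6, -1.5, 3.4]
gripper_width: 0.0286
```

```bash
python3 -c "
from h import *
rep()
im,d,P=cloud('side');save(im[160:300,280:420],'s4.png',4)"
```

```text
t 9.1 p [0.5047 0.0026 0.1143] q [-0.061 -0.149  1.717 -0.002  1.573  1.502] F [-3.6 -1.5  3.4] M [-0.18  0.51 -0.09] w 0.0286
[[ 0.     1.     0.007]
 [-0.002  0.007 -1.   ]
 [-1.     0.     0.002]]
```

View pics/s4.png

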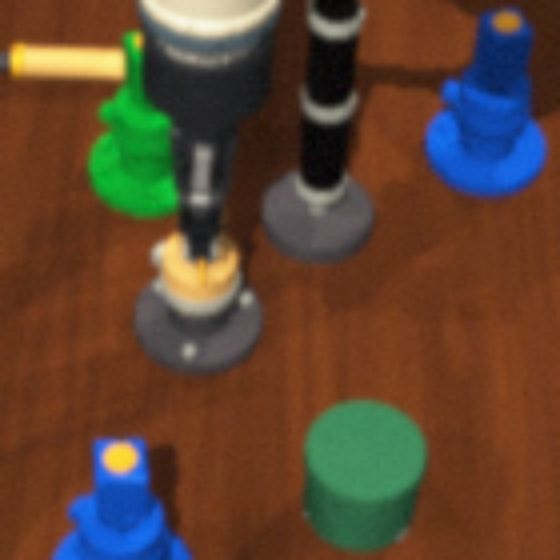

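The pin now faces +y, so the tap is at half a turn. Next I turn back 90°.

>>> apply_moves:
  deltas:
    - [[0,0,0,-0.08,0,0,1],[0,0,0,-0.16,0,0,1],[-0.0005,0,0,-0.24,0,0,1],[-0.0006,0,0,-0.325,0,0,1],[-0.0008,0,0,-0.41,0,0,1],[-0.001,0,0,-0.495,0,0,1],[-0.0012,0,0,-0.58,0,0,1],[-0.0014,0,0,-0.665,0,0,1],[-0.0017,0,0,-0.75,0,0,1],[-0.0017,0,0,-0.75,0,0,1]]

```text
time_s: 10.4
tool_pos: [0.5048, 0.0024, 0.1153]
tcp_rot: [-0.01, 1.57, 0.007]
contact_force: [-1.1, -2.7, 0.7]
gripper_width: 0.0287
```

>>> apply_moves:
  deltas:
    - [[0,0,0,0,0,0,1],[0,0,0,0,0,0,0.5],[0,0,0,0,0,0,0],[0,0,0,0,0,0,0],[0,0,0,0,0,0,0],[-0.008,0,0,0,0,0,0],[-0.008,0,0,0,0,0,0]]

```text
time_s: 11.28
tool_pos: [0.5052, 0.0024, 0.1209]
tcp_rot: [-0.01, 1.569, 0.007]
contact_force: [0.2, 0.4, 0.1]
gripper_width: 0.0853
```

```bash
python3 -c "
from h import *
rep()
t,r,s=tool();im,d,P=cloud('side');save(im[160:300,280:420],'s5.png',4);print(to([.505,.0025,.1155]))"
```

```text
t 11.28 p [0.5052 0.0024 0.1209] q [-0.061 -0.152  1.708 -0.002  1.583 -0.072] F [0.2 0.4 0.1] M [-0.02 -0.    0.04] w 0.0853
[[ 0.002 -0.011  1.   ]
 [-0.002  1.     0.011]
 [-1.    -0.002  0.002]]
[ 0.0085  0.0001 -0.0001  0.      0.      0.    ]
```

View pics/s5.png

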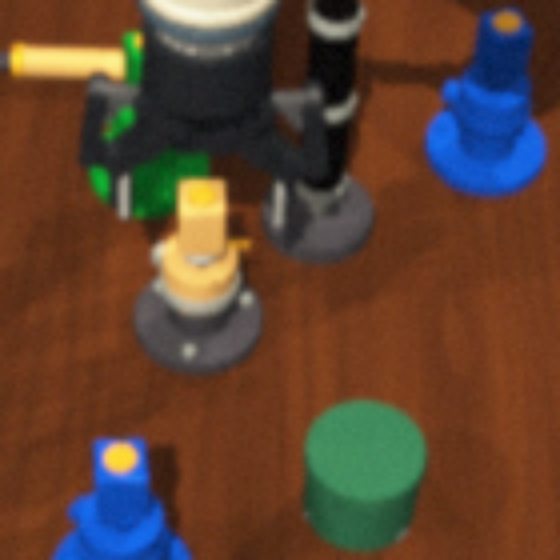

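>>> apply_moves:
  deltas:
    - [[0,0,0,-0.085,0,0,0],[0,0,0,-0.17,0,0,0],[0,0,0,-0.255,0,0,0],[0,0,0,-0.34,0,0,0],[0,0,0,-0.425,0,0,0],[0,0,0,-0.51,0,0,0],[0,0,0,-0.595,0,0,0],[0,0,0,-0.68,0,0,0],[0,0,0,-0.75,0,0,0],[0,0,0,-0.75,0,0,0]]

```text
time_s: 12.58
tool_pos: [0.505, 0.0024, 0.1206]
tcp_rot: [-1.219, 1.205, 1.214]
contact_force: [1.0, 0.6, 0.1]
gripper_width: 0.0862
```

>>> apply_moves:
  deltas:
    - [[0.009,0,0,0,0,0,0],[0.009,0,0,0,0,0,0.6],[0.009,0,0,0,0,0,1],[0.009,0,0,0,0,0,1],[0.009,0,0,0,0,0,1],[0.009,0,0,0,0,0,1],[0.009,0,0,0,0,0,1]]

```text
time_s: 13.45
tool_pos: [0.5051, 0.0025, 0.1154]
tcp_rot: [-1.219, 1.205, 1.214]
contact_force: [-0.8, 1.2, 3.0]
gripper_width: 0.0283
```

>>> apply_moves:
  deltas:
    - [[0,0,0,0.08,0,0,1],[0,0,0,0.16,0,0,1],[0.0005,0,0,0.24,0,0,1],[0.0006,0,0,0.325,0,0,1],[0.0008,0,0,0.41,0,0,1],[0.001,0,0,0.495,0,0,1],[0.0012,0,0,0.58,0,0,1],[0.0014,0,0,0.665,0,0,1],[0.0017,0,0,0.75,0,0,1],[0.0017,0,0,0.75,0,0,1]]

```text
time_s: 14.7
tool_pos: [0.5048, 0.0022, 0.1144]
tcp_rot: [-0.011, 1.57, 0.007]
contact_force: [-3.3, -0.6, 2.0]
gripper_width: 0.0284
```

```bash
python3 -c "
from h import *
rep()"
```

```text
t 14.7 p [0.5048 0.0022 0.1144] q [-0.061 -0.149  1.718 -0.002  1.572 -0.072] F [-3.3 -0.6  2. ] M [-0.07  0.43 -0.04] w 0.0284
[[ 0.001 -0.011  1.   ]
 [-0.003  1.     0.011]
 [-1.    -0.003  0.001]]
```

>>> apply_moves:
  deltas:
    - [[0,0,0,0.08,0,0,1],[0,0,0,0.16,0,0,1],[0.0005,0,0,0.24,0,0,1],[0.0006,0,0,0.325,0,0,1],[0.0008,0,0,0.41,0,0,1],[0.001,0,0,0.495,0,0,1],[0.0012,0,0,0.58,0,0,1],[0.0014,0,0,0.665,0,0,1],[0.0017,0,0,0.755,0,0,1],[0.0017,0,0,0.755,0,0,1]]

```text
time_s: 15.95
tool_pos: [0.5045, 0.0025, 0.1134]
tcp_rot: [1.204, 1.21, -1.206]
contact_force: [-3.4, 1.4, 3.0]
gripper_width: 0.0284
```

```bash
python3 -c "
from h import *
rep()
im,d,P=cloud('side');save(im[160:300,280:420],'s6.png',4)"
```

```text
t 15.95 p [0.5045 0.0025 0.1134] q [-0.061 -0.149  1.719 -0.002  1.571  1.504] F [-3.4  1.4  3. ] M [0.26 0.57 0.01] w 0.0284
[[ 0.     1.     0.005]
 [-0.002  0.005 -1.   ]
 [-1.     0.     0.002]]
```

View pics/s6.png

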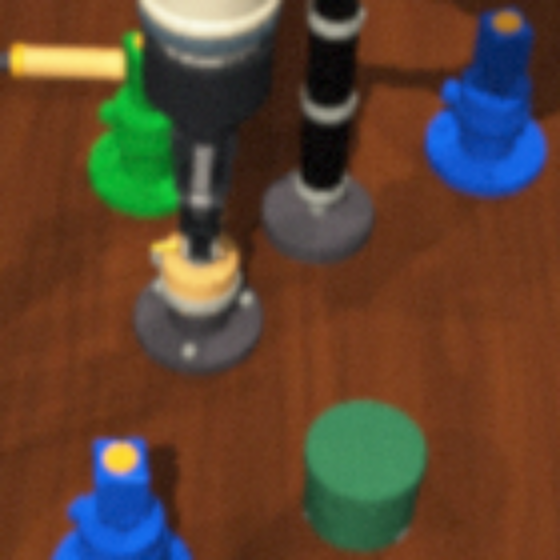

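The pin is now at +x (picture left), so the tap reads about 4.71. Next: back a quarter turn, let go, regrip and turn the first quarter of the last stroke.

>>> apply_moves:
  deltas:
    - [[0,0,0,-0.08,0,0,1],[0,0,0,-0.16,0,0,1],[-0.0005,0,0,-0.24,0,0,1],[-0.0006,0,0,-0.325,0,0,1],[-0.0008,0,0,-0.41,0,0,1],[-0.001,0,0,-0.495,0,0,1],[-0.0012,0,0,-0.58,0,0,1],[-0.0014,0,0,-0.665,0,0,1],[-0.0017,0,0,-0.75,0,0,1],[-0.0017,0,0,-0.75,0,0,1]]

```text
time_s: 17.25
tool_pos: [0.5048, 0.0022, 0.1145]
tcp_rot: [-0.009, 1.57, 0.005]
contact_force: [-0.4, -1.4, 1.2]
gripper_width: 0.0285
```

>>> apply_moves:
  deltas:
    - [[0,0,0,0,0,0,1],[0,0,0,0,0,0,0.5],[0,0,0,0,0,0,0],[0,0,0,0,0,0,0],[0,0,0,0,0,0,0],[-0.008,0,0,0,0,0,0],[-0.008,0,0,0,0,0,0]]

```text
time_s: 18.12
tool_pos: [0.5051, 0.0022, 0.12]
tcp_rot: [-0.009, 1.569, 0.005]
contact_force: [-1.2, -0.1, -0.1]
gripper_width: 0.0855
```

>>> apply_moves:
  deltas:
    - [[0,0,0,-0.085,0,0,0],[0,0,0,-0.17,0,0,0],[0,0,0,-0.255,0,0,0],[0,0,0,-0.34,0,0,0],[0,0,0,-0.425,0,0,0],[0,0,0,-0.51,0,0,0],[0,0,0,-0.595,0,0,0],[0,0,0,-0.68,0,0,0],[0,0,0,-0.75,0,0,0],[0,0,0,-0.75,0,0,0]]

```text
time_s: 19.38
tool_pos: [0.5052, 0.0022, 0.1201]
tcp_rot: [-1.218, 1.206, 1.212]
contact_force: [-0.1, 0.4, -0.4]
gripper_width: 0.0855
```

>>> apply_moves:
  deltas:
    - [[0.009,0,0,0,0,0,0],[0.009,0,0,0,0,0,0.6],[0.009,0,0,0,0,0,1],[0.009,0,0,0,0,0,1],[0.009,0,0,0,0,0,1],[0.009,0,0,0,0,0,1],[0.009,0,0,0,0,0,1]]

```text
time_s: 20.25
tool_pos: [0.5053, 0.0025, 0.115]
tcp_rot: [-1.218, 1.205, 1.212]
contact_force: [0.3, 3.0, 2.4]
gripper_width: 0.0279
```

>>> apply_moves:
  deltas:
    - [[0,0,0,0.08,0,0,1],[0,0,0,0.16,0,0,1],[0.0005,0,0,0.24,0,0,1],[0.0006,0,0,0.325,0,0,1],[0.0008,0,0,0.41,0,0,1],[0.001,0,0,0.495,0,0,1],[0.0012,0,0,0.58,0,0,1],[0.0014,0,0,0.665,0,0,1],[0.0017,0,0,0.75,0,0,1],[0.0017,0,0,0.75,0,0,1]]

```text
time_s: 21.5
tool_pos: [0.5049, 0.0021, 0.1139]
tcp_rot: [-0.01, 1.569, 0.005]
contact_force: [-3.8, -0.5, 2.7]
gripper_width: 0.028
```

```bash
python3 -c "
from h import *
rep()"
```

```text
t 21.5 p [0.5049 0.0021 0.1139] q [-0.061 -0.149  1.719 -0.003  1.571 -0.071] F [-3.8 -0.5  2.7] M [-0.11  0.59 -0.02] w 0.028
[[ 0.002 -0.009  1.   ]
 [-0.003  1.     0.009]
 [-1.    -0.003  0.001]]
```

>>> apply_moves:
  deltas:
    - [[0,0,0,0.08,0,0,1],[0,0,0,0.16,0,0,1],[0.0005,0,0,0.24,0,0,1],[0.0006,0,0,0.325,0,0,1],[0.0008,0,0,0.41,0,0,1],[0.001,0,0,0.495,0,0,1],[0.0012,0,0,0.58,0,0,1],[0.0014,0,0,0.665,0,0,1],[0.0017,0,0,0.74,0,0,1],[0.0017,0,0,0.75,0,0,1]]

```text
time_s: 22.75
tool_pos: [0.5044, 0.0025, 0.1131]
tcp_rot: [1.196, 1.214, -1.199]
contact_force: [-4.8, 1.7, 4.8]
gripper_width: 0.0282
```

```bash
python3 -c "
from h import *
rep()"
```

```text
t 22.75 p [0.5044 0.0025 0.1131] q [-0.061 -0.149  1.72  -0.003  1.57   1.495] F [-4.8  1.7  4.8] M [0.28 0.85 1.32] w 0.0282
[[ 0.     1.     0.015]
 [-0.003  0.015 -1.   ]
 [-1.     0.     0.003]]
```

The moment has jumped to 1.3 N m, so the tap is on its stop. I release and rise.

>>> apply_moves:
  deltas:
    - [[0,0,0,0,0,0,0.5],[0,0,0,0,0,0,0],[0,0,0,0,0,0,0],[0,0,0,0,0,0,0],[-0.04,0,0,0,0,0,0],[-0.1,0,0,0,0,0,0],[-0.18,0,0,0,0,0,0],[-0.25,0,0,0,0,0,0],[-0.25,0,0,0,0,0,0]]

```text
time_s: 23.88
tool_pos: [0.5056, 0.0027, 0.2677]
tcp_rot: [1.199, 1.208, -1.193]
contact_force: [0.2, -0.4, -0.3]
gripper_width: 0.0851
```

```bash
python3 - <<'E'
from h import *
rep()
im,d,P=cloud("side");save(im[140:350,190:430],"s7.png",2.4)
z=np.load("side0.npz");P0=z["P"]
m=(im[...,0].astype(int)-im[...,2]>70)&(P[...,2]>.145)&(P[...,2]<.185)&(P[...,0]>.6)&(abs(P[...,1]-.07)<.09)
q=P[m][:,:2].astype(np.float32);print("gate",len(q),cv2.fitLine(q,cv2.DIST_HUBER,0,.001,.001).ravel())
for n,(x,y,w,h),zl in(("handle",(318,190,24,50),(.11,.135)),("mandrel",(344,155,30,70),(.18,.21)),("tin",(350,258,40,45),(.05,.065))):
  for Q in(P0,P):
    a=Q[y:y+h,x:x+w].reshape(-1,3);a=a[(a[:,2]>zl[0])&(a[:,2]<zl[1])];print(n,len(a),np.median(a,0).round(4),cv2.minAreaRect(a[:,:2].astype(np.float32)*1000)[2])
E
```

```text
t 23.88 p [0.5056 0.0027 0.2677] q [-0.06  -0.167  1.462 -0.003  1.838  1.494] F [ 0.2 -0.4 -0.3] M [0.03 0.01 0.02] w 0.0851
[[ 0.008  1.     0.015]
 [-0.003  0.015 -1.   ]
 [-1.     0.008  0.003]]
gate 300 [ 0.00987652 -0.99995124  0.6773208   0.07412437]
handle 144 [0.5045 0.0099 0.1239] 7.82801628112793
handle 131 [0.5048 0.0088 0.1204] 10.4244966506958
mandrel 165 [ 0.4291 -0.0851  0.1986] 56.152076721191406
mandrel 162 [ 0.4292 -0.0848  0.1989] 28.058225631713867
tin 651 [0.4008 0.1399 0.0586] 12.226165771484375
tin 649 [0.4008 0.1404 0.0586] 65.63666534423828
```

View pics/s7.png

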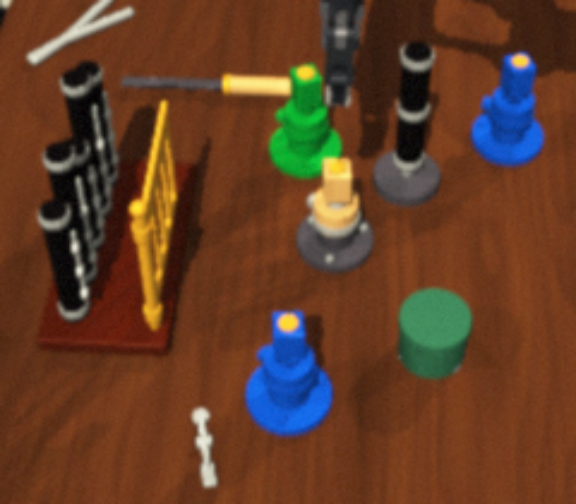

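The handle sits about 3.5 mm lower, the gate is shut, the bystanders have not moved and the gripper is clear. I hand in.

```bash
python3 -c "
from h import *
print(manip.sign_off())"
```

```text
the job is handed in; nothing more can be done
None
```

I shut the gate by pushing its top rail. Then I turned the tap half a turn forward, a quarter back, half forward, a quarter back and half forward, regripping twice. The job was handed in at about 24 s with the gripper open and well above the bench. Hand-in gives no verdict.

- **Tap:** the last turn ended against the stop, with the moment jumping to 1.3 N m about 1° short of the nominal angle. The handle then measured about 3.5 mm lower than at the start, where a full turn should give 4 mm; that is within the depth noise. The pin pointed the right way in each of the four turning positions I pictured. I did not picture the second quarter turn back, and judged it from the arm's angle.
- **Gate:** its line was about 0.01 rad off shut in the final image.
- **Bystanders:** the clarinet joint and the tin measured within 1 mm of where they started. The file and key I compared only by eye, and they looked unmoved.

No check failed or disagreed, apart from the camera's estimate of the handle's angle, which was too noisy to use.

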